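Check four locking push-buttons and mark the two stiff ones

TASK

Press each of the four push-button keys on the rack until it clicks and stays locked down, feeling its force; never press on anything with more than 20 N. Two of them are stiff (about 10 N instead of 4 N): slide the tab in front of each stiff key fully home, toward its key, and leave the tabs of the two light keys where they are. Leave the other things on the bench alone.

Things in the scene. Friction and masses are not known exactly. Their poses are not given: they have to be found in the camera images.
- rack: dark steel plate 125 x 260 x 20 mm, fixed on the bench; origin at the centre of its underside, z up, its y along the long side, its -x side to the robot. Four look-alike push-button units stand on it in a row along y, 60 mm apart. Each is shimmed unevenly, up to 6 mm higher or lower than nominal: heights must be felt or seen. Sites place_1 to 4, left to right, are their nominal keys
- place_1 (a point): centre of the top of the leftmost (+y) unit's key, key up; x, y true, the real top is up to 6 mm higher or lower. The key is a round steel stud 24 mm across, 12 mm proud of a collar (32 mm across, 4 mm high) on a grey housing 44 mm (x) by 46 mm. Axes as the rack's
- place_2 (a point): as place_1, second unit from the left. Each unit has, on the robot's side of the housing, an aluminium track 34 mm wide with an upright steel tab (12 mm along x, 16 mm along y, 26 mm tall above the track). The track's top lies 44 mm below that unit's real key top (key up)
- place_3 (a point): as place_1, third unit from the left. Each tab stands in line with its key; its middle starts 56 to 60 mm from the key's centre along the rack's -x and can slide along +x until it is 35 mm from the key's centre (end stop). The upright sits on its slide with a rubber cushion: 2.5 N per mm, up to 4 mm
- place_4 (a point): as place_1, rightmost (-y) unit. Which letter (p, q, r, s) of the joints stands at which place changes from start to start
- key_p (a joint): travel (m) of the plunger under one unit's key: 0 up, about 0.0065 locked down. On pressing, the push climbs over the first 1 mm (a cushion in the key) to its peak, about 4 N on the two light keys and 10 N on the two stiff ones, then fades to nothing near 4.6 mm; there the plunger snaps down by itself and locks, and the key rests about 6.5 mm below its start
- key_q (a joint): as key_p, another unit. Let go before the snap, a key springs up again. Pushed on past the locked rest, only the cushion gives (4 N per mm on a light key, 10 N per mm on a stiff one) for 3 mm to a hard stop
- key_r (a joint): as key_p, another unit
- key_s (a joint): as key_p, another unit
- tab_p (a joint): travel in m of a sliding tab; 0 nearest the robot, 0.025 fully home, nearest its key (end stop). The same letter marks the key and the tab of one unit. Starts at 0 to 0.004; it slides with about 1.5 N of friction and stays where it is left.
- tab_q (a joint): as tab_p, on the unit of key_q.
- tab_r (a joint): as tab_p, on the unit of key_r.
- tab_s (a joint): as tab_p, on the unit of key_s.
- pliers: red-handled pliers, 51 x 180 x 11 mm, lying on the bench; a bystander; origin at the centre of its underside
- try_square: small steel try square, 116 x 75 x 16 mm, lying on the bench; a bystander; origin at the centre of its underside
- brass_tube: brass tube, 16 mm thick, 100 mm long, lying on the bench; a bystander; origin at the centre of its underside
Not all that is in view belongs to the job. What is shaped like the part that bears key_p but blue is not meant.

How it is judged:
By the outcome, as a careful person would: the job done as asked, in the order asked, and still so for the second after the job is handed in, with the robot touching nothing.
It also fails if it takes over 72 s, if anything falls off the work surface, if the arm or the gripper's body presses on something with over 40 N, if the wrist force passes 120 N, or if a joint passes its speed limit or range.

ROBOT

A 6-joint arm with a two-finger parallel gripper is mounted at the origin on a cart in front of the work surface, level with it; the furniture and walls round the work are solid. World frame = base frame: x ahead of the robot, y to its left, z up, the work surface at z = 0. Lengths are in m, angles in rad, forces in N, time in s.
With the tool pointing down it reaches from about 0.375 to 0.975 m from the base axis. Payload 3.8 kg.
Tool frame: the origin (TCP) lies midway between the tips of the shut fingers; the grasp point (between the pads) lies 19 mm behind it (bot.grip_point_offset is the z of the grasp point in the tool frame, in m); z points along the fingers, y is the line along which they close (so a half turn about z gives the same grasp; the last joint's range is limited). The gripper opens to 85 mm and grips with 20 to 120 N. Pads are 22 mm wide; open, the fingers measure 114 mm over their backs; the gripper's body (76 mm by 85 mm) begins 54 mm behind the grasp point. The pads swing forward as they close: fully open they stand 13 mm farther back than shut.
Start: joints at [1.242, 0.264, 1.604, -0, 1.274, -0.037], TCP at [0.194, 0.646, 0.231] pointing down, gripper open.
Joint ranges: [-2.63, 2.63], [-0.94, 2.18], [0.31, 2.57], [-1.31, 4.45], [0, 2.66], [-2.55, 2.55]. Speed limits (rad/s): [2.57, 2.57, 3.14, 3.14, 3.14, 3.14].

INTERFACE

Orientations are given as a rotation vector (axis times angle).
In Python, from workcell import sensors, optics, order, bot gives the robot as it stands.
- The arm moves only by the tool play_rows, never from a script. Its argument "commands" is a list of rows, each a list of 6 numbers: the shift along the tool's x, y, z in cm, then the turn, a rotation vector about the tool's x, y, z in rad. In form: [[dx, dy, dz, wx, wy, wz], ...]. A call has 1 to 5 rows; each row shifts and turns the commanded pose from where the row before left it, along the tool's axes as they then stand; what a row does not reach is not made up. A row lasts 1/12 s, in which the tool goes at most 41.7 mm and 7.16 degrees, less where a joint would pass 70% of its speed; a pose out of reach is approached as far as the arm can. A call with a gripper value outside its range is refused whole. "grip" is the closure, from 0 (fully open) to 1 (shut), set as the call begins (left out, the last holds). The fingers move at their own pace and stop on an object; "force" is the grip in N (left out, the last holds). Time passes only in rows, so rows that do not move let the fingers close. It gives the time, the measured TCP pose, the force, the opening and the grip force at its end, in the units of the state.
- sensors.read_state(): the state, without advancing time (a new reading comes with each control period).
- optics.read_camera(name): name is "scene" or "side" or "wrist"; returns the picture (400x640x3 uint8, red, green, blue); there is no depth.
- optics.camera_info(name): a dict with "mtx" (3x3 intrinsics, pixels), "R" (3x3) and "t" (3): a world point X has camera coordinates R X + t. Camera axes: x right, y down, z forward; pixel columns grow to the right and rows downward; lengths in m; the calibration is good to about 2 mm. The wrist camera is an equidistant fisheye: a pixel r from the principal point sees the ray r / f radians off the axis. A picture is of the moment at which its call begins: read the wrist's pose just before it. camera_info takes no time and is no camera call; for the wrist camera it gives the pose at the moment of the call.
- order.finish_job(): hands the job in; it is judged then, once.
The state is a dict: "time": time; "q": joint angles; "joint_vel": joint speeds; "joint_torque": joint torques, N m; "tool_pos": TCP position; "tcp_rot": TCP orientation; "wrist_force": force on the tool from outside, world axes, zero at the start; "torque": the same for the moment, N m; "width": opening from 0.0 (shut) to 1.0 (fully open); "grip_force": force on a finger pad.
Only numpy, scipy, OpenCV 4.12 (cv2) and the standard library are available. Lean on these libraries where they do the work, as an engineer would, in place of code of your own. Each camera call takes 0.05 s, during which the arm holds its last target. There are 200 camera calls.

## Working session

There is one attempt and no reset: what is moved stays moved. The work goes in short steps, Python scripts to look and compute and a tool call to move; the robot and the scene stay as the last step left them, time stands still between calls to the robot, and variables do not carry over. Pictures are saved under pics/ and viewed, at most 10 in all, crops included, and the job is handed in when it is done.

Besides the shell and the picture viewer there is one more tool, called after "Emit:" in YAML: its name, and indented under it one key for each argument. play_rows: Moves the arm, as the interface text tells. Its arguments: {"type":"object","properties":{"commands":{"type":"array","items":{"type":"array","items":{"type":"number"}}},"grip":{"type":"number"},"force":{"type":"number"}},"required":["commands"]}

```bash
mkdir -p pics; ls
python3 - <<'E'
from workcell import sensors, optics
import cv2
s=sensors.read_state();print(s)
for n in ("scene","side"):
    cv2.imwrite(f"pics/{n}0.png",optics.read_camera(n)[:,:,::-1]);print(optics.camera_info(n))
E
```

```text
pics
{'time': 0.0, 'q': array([ 1.24211412e+00,  2.64739357e-01,  1.60540693e+00,  8.87254640e-07,
        1.27371981e+00, -3.68961240e-02]), 'joint_vel': array([ 0.00058639,  0.00058517,  0.00043815,  0.00146026, -0.00034432,
        0.00174648]), 'joint_torque': array([-5.69441290e-04, -5.15115094e+01, -3.67311251e+01,  2.23704797e-04,
        1.32822039e-02,  4.81743541e-05]), 'tool_pos': array([0.19392798, 0.64575459, 0.22995356]), 'tcp_rot': array([-0.45665222, -3.10780618,  0.00351091]), 'wrist_force': array([1.14748536, 0.22503155, 0.11359166]), 'torque': array([-0.04273935,  0.03673541,  0.01242941]), 'grip_force': 0.0, 'width': 0.9963619454291819}
{'mtx': array([[482.29727911,   0.        , 319.8075209 ],
       [  0.        , 482.29727911, 194.59684443],
       [  0.        ,   0.        ,   1.        ]]), 'R': array([[ 0.84925012, -0.52784938, -0.01221719],
       [-0.38223948, -0.59868847, -0.70389281],
       [ 0.3642351 ,  0.60245095, -0.71020113]]), 't': array([-0.3113839 ,  0.44218397,  1.07274435])}
{'mtx': array([[513.20449153,   0.        , 321.70324066],
       [  0.        , 513.20449153, 200.3440556 ],
       [  0.        ,   0.        ,   1.        ]]), 'R': array([[ 0.83654485, -0.5478518 , -0.0071495 ],
       [-0.3466846 , -0.51917701, -0.78119461],
       [ 0.42426702,  0.65598295, -0.62424664]]), 't': array([-0.3297558 ,  0.42745597,  0.95260019])}
```

View pics/scene0.png

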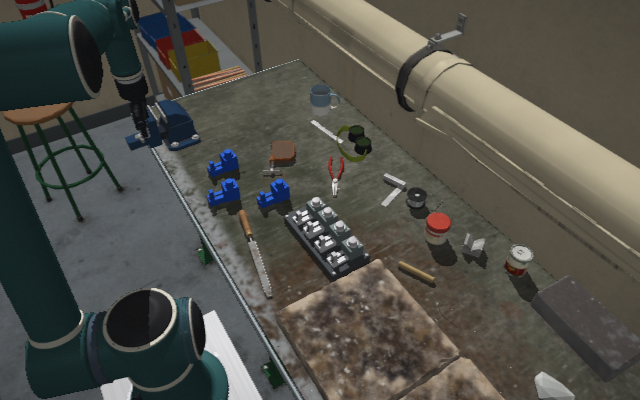

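View pics/side0.png

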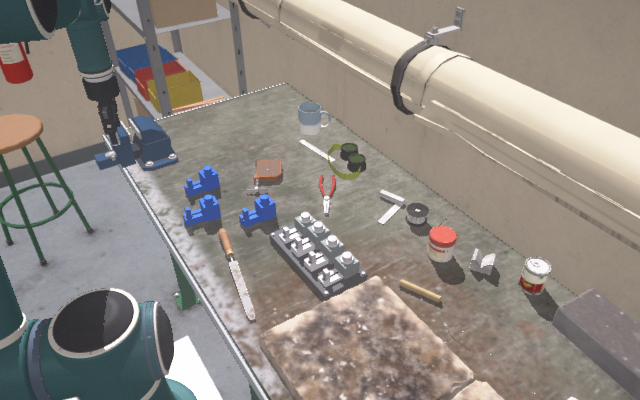

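The rack (dark, with four grey units) is at scene (327,237) and side (318,252). The blue look-alikes are to its left, and the stone slabs lie to the near side. I'll zoom in on the rack in both views.

Run:
```python
import cv2,numpy as np
a=cv2.imread("pics/scene0.png")[190:280,278:378]; b=cv2.imread("pics/side0.png")[205:295,268:368]
f=lambda i:cv2.resize(i,(400,360),interpolation=cv2.INTER_CUBIC)
cv2.imwrite("pics/z.png",cv2.resize(np.hstack([f(a),f(b)]),(800,360)))
```

```text
(no output)
```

View pics/z.png

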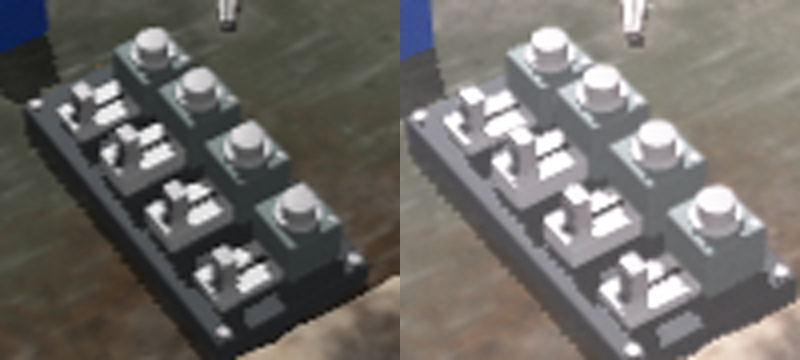

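```bash
cat > h.py <<'E'
import numpy as np, cv2
from workcell import sensors, optics
from scipy.optimize import least_squares
from scipy.spatial.transform import Rotation as Ro
def proj(ci,X):
    c=np.atleast_2d(X)@ci["R"].T+ci["t"]
    return c[:,:2]/c[:,2:]*np.diag(ci["mtx"])[:2]+ci["mtx"][:2,2]
def fproj(ci,X):
    c=np.atleast_2d(X)@ci["R"].T+ci["t"]; r=np.hypot(c[:,0],c[:,1]); th=np.arctan2(r,c[:,2])
    return c[:,:2]/r[:,None]*th[:,None]*ci["mtx"][0,0]+ci["mtx"][:2,2]
def keys(p): # p: x,y (row centre), yaw, z1..4
    e=np.array([-np.sin(p[2]),np.cos(p[2])]); o=np.array([.09,.03,-.03,-.09])
    return np.c_[p[:2]+o[:,None]*e,p[3:7]]
E
python3 - <<'E'
from h import *
S=optics.camera_info("scene");D=optics.camera_info("side")
print(-S["R"].T@S["t"],-D["R"].T@D["t"])
ks=np.array([(153,36),(200,78),(248,133),(301,196)])/4+[278,190]
kd=np.array([(150,38),(205,75),(259,130),(316,195)])/4+[268,205]
def ray(ci,uv,z):
    d=np.c_[(uv-ci["mtx"][:2,2])/ci["mtx"][0,0],np.ones(len(uv))]@ci["R"];c=-ci["R"].T@ci["t"]
    return c+d*((z-c[2])/d[:,2])[:,None]
ss=np.array([(36,105),(223,331),(353,258)])/4+[278,190]; sd=np.array([(19,117),(233,350),(381,272)])/4+[268,205]
print(ray(S,ss,.022),ray(D,sd,.022))
f=lambda p:np.r_[(proj(S,keys(p))-ks).ravel(),(proj(D,keys(p))-kd).ravel(),(p[3:7]-p[3:7].mean())/.005]
r=least_squares(f,[.6,.2,0,.08,.08,.08,.08],x_scale=.01)
print(r.x,np.abs(r.fun).max(),r.cost);print(keys(r.x));print(optics.camera_info("wrist"))
E
```

```text
[ 0.04273185 -0.54590921  1.06931014] [ 0.01989107 -0.58362148  0.92622617]
[[0.45164378 0.31837124 0.022     ]
 [0.45784566 0.07664563 0.022     ]
 [0.56525357 0.07982903 0.022     ]] [[0.45054778 0.31895023 0.022     ]
 [0.45678369 0.07616912 0.022     ]
 [0.56446268 0.07802768 0.022     ]]
[0.53993972 0.20339887 0.02362425 0.06846435 0.07650361 0.07533469
 0.06993867] 0.8191952660614482 1.679565623044469
[[0.53781373 0.29337375 0.06846435]
 [0.53923106 0.2333905  0.07650361]
 [0.54064838 0.17340724 0.07533469]
 [0.5420657  0.11342398 0.06993867]]
{'mtx': array([[309.70691629,   0.        , 319.89032445],
       [  0.        , 309.70691629, 192.75210519],
       [  0.        ,   0.        ,   1.        ]]), 'R': array([[ 0.28853056,  0.95746806, -0.00224199],
       [ 0.90940814, -0.27331376,  0.3134907 ],
       [ 0.29954457, -0.09249054, -0.94958862]]), 't': array([-0.67408894, -0.03917138,  0.38106948])}
```

Emit:
play_rows:
  commands:
    - [0,0,0,0,0,-0.105]
    - [0,0,0,0,0,-0.105]
    - [0,0,0,0,0,-0.106]
    - [-1.7,-2.8,0,0,0,0]
    - [-1.7,-2.8,0,0,0,0]
  grip: 1

```text
time: 0.52
tool_pos: [0.2288, 0.5912, 0.2301]
tcp_rot: [0.043, -3.141, 0.002]
wrist_force: [0.5, -1.0, 0.4]
width: 0.298
grip_force: 0.0
```

Emit:
play_rows:
  commands:
    - [-1.7,-2.8,0,0,0,0]
    - [-1.7,-2.8,0,0,0,0]
    - [-1.7,-2.8,0,0,0,0]
    - [-1.7,-2.8,0,0,0,0]
    - [-1.7,-2.8,0,0,0,0]

```text
time: 0.93
tool_pos: [0.3182, 0.4517, 0.2307]
tcp_rot: [0.038, -3.141, 0.001]
wrist_force: [0.5, -0.4, -0.3]
width: 0.002
grip_force: 0.0
```

Emit:
play_rows:
  commands:
    - [-1.7,-2.8,0,0,0,0]
    - [-1.7,-2.8,0,0,0,0]
    - [-1.7,-2.8,0,0,0,0]
    - [-1.7,-2.8,0,0,0,0]
    - [-1.7,-2.8,0,0,0,0]

```text
time: 1.35
tool_pos: [0.4065, 0.3138, 0.2309]
tcp_rot: [0.038, -3.141, 0.001]
wrist_force: [0.7, 0.8, 0.8]
width: -0.003
grip_force: 0.0
```

Run:
```python
from h import *
ci=optics.camera_info("wrist");im=optics.read_camera("wrist")
cv2.imwrite("pics/w.png",im[:,:,::-1]);np.savez("w.npz",**ci)
s=sensors.read_state();print(s["time"],s["tool_pos"],s["wrist_force"],s["width"],s["q"],Ro.from_rotvec(s["tcp_rot"]).as_matrix().round(3))
p=[0.53993972,0.20339887,0.0236,0.0685,0.0765,0.0753,0.0699]
print(fproj(ci,keys(p)), -ci["R"].T@ci["t"])
```

```text
1.4 [0.40935042 0.30940256 0.2308357 ] [ 2.20863779 -3.3367607   0.26981112] 0.0016603034212375023 [ 0.60209348 -0.04341645  1.94419185 -0.00531439  1.24189794 -0.98916629] [[-1.    -0.022  0.002]
 [-0.022  1.    -0.005]
 [-0.002 -0.005 -1.   ]]
[[299.56253809 282.277027  ]
 [248.70960433 284.65639756]
 [202.04879501 281.23781073]
 [161.86385208 275.21972025]] [0.32509979 0.31252904 0.37347325]
```

View pics/w.png

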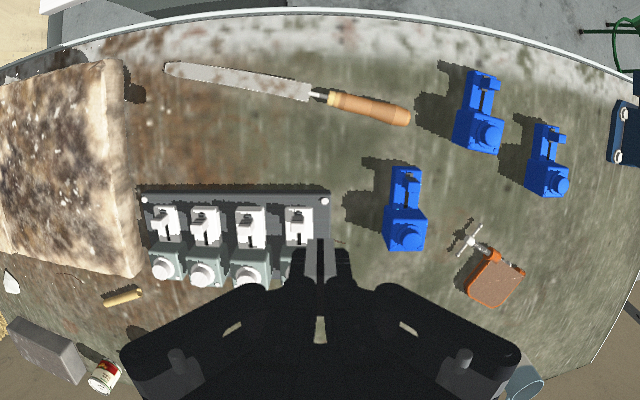

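The wrist view shows the rack at (235,235). Its key tops are near (163,265), (203,271) and (251,272), with key 1 hidden by the finger; the near screws are at (145,200) and (325,201). The predicted rows are about 10 px off, so I'll check with an overlay.

Run:
```python
from h import *
ci=optics.camera_info("wrist");im=optics.read_camera("wrist")[:,:,::-1].copy();s=sensors.read_state();np.savez("w.npz",**ci);print(s["tool_pos"],s["wrist_force"],s["time"])
p=[0.53993972,0.20339887,0.0236,0.0685,0.0765,0.0753,0.0699]
X=np.r_[keys(p),[[.457,.0765,.022],[.451,.3186,.022]]]
uv=fproj(ci,X);print(uv)
z=cv2.resize(im[180:300,130:340],None,fx=3.8,fy=3.8,interpolation=cv2.INTER_CUBIC)
for u in (uv-[130,180])*3.8: cv2.drawMarker(z,tuple(int(v) for v in u),(0,0,255),0,12,1)
cv2.imwrite("pics/w2.png",z)
```

```text
[0.40795783 0.31185138 0.23084735] [0.29221273 0.55151654 0.29700282] 1.45
[[304.13567545 280.04853196]
 [253.02135901 282.54815663]
 [205.95240505 279.26125906]
 [165.34470808 273.36464986]
 [146.91559629 197.92487593]
 [327.12161633 198.19527532]]
```

View pics/w2.png

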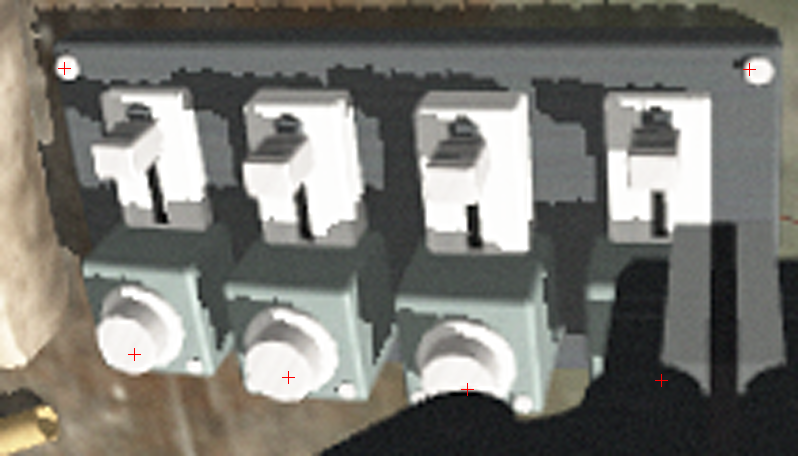

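Run:
```python
from h import *
S=optics.camera_info("scene");D=optics.camera_info("side");W=dict(np.load("w.npz"))
ks=np.array([(153,36),(200,78),(248,133),(301,196)])/4+[278,190]
kd=np.array([(150,38),(205,75),(259,130),(316,195)])/4+[268,205]
kw=np.array([(458,385),(279,367),(130,343)])/3.8+[130,180]
def f(p):
    K=keys(p);return np.r_[(proj(S,K)-ks).ravel(),(proj(D,K)-kd).ravel(),(fproj(W,K[1:])-kw).ravel()*.7,(p[3:7]-.072)/.004]
r=least_squares(f,[.54,.2,0.02,.07,.07,.07,.07],x_scale=.01)
print(r.x,r.fun.round(2));print(keys(r.x))
sw=np.array([(66,68),(760,70)])/3.8+[130,180]
g=least_squares(lambda q:(fproj(W,np.c_[q.reshape(2,2),[.021,.021]])-sw).ravel(),[.457,.0765,.451,.3186]).x;print(g, np.arctan2(g[0]-g[2],g[3]-g[1]))
```

```text
[0.53809623 0.20157631 0.01538329 0.07009458 0.07733295 0.07582368
 0.07044351] [-0.02  0.14 -0.34  0.64 -0.26  0.7  -0.82  0.43  0.35 -0.53 -0.51  0.74
 -0.25  0.91  0.1   0.62  0.52  0.3   0.53  0.97 -0.46  1.05 -0.48  1.33
  0.96 -0.39]
[[0.53671179 0.29156566 0.07009458]
 [0.53763475 0.23157276 0.07733295]
 [0.53855771 0.17157986 0.07582368]
 [0.53948067 0.11158696 0.07044351]]
[0.45730276 0.07661032 0.45156143 0.32210822] 0.02338218598441283
```

Emit:
play_rows:
  commands:
    - [-3.2,-0.57,2.5,0,0,0]
    - [-3.2,-0.57,2.5,0,0,0]
    - [-3.2,-0.57,2.5,0,0,0]
    - [-3.2,-0.57,2.5,0,0,0]
    - [0,0,3.5,0,0,0]

```text
time: 1.87
tool_pos: [0.5418, 0.2966, 0.0976]
tcp_rot: [-0.035, 3.133, 0.005]
wrist_force: [1.6, 1.8, 0.4]
width: -0.003
grip_force: 0.0
```

Emit:
play_rows:
  commands:
    - [0,0,0.8,0,0,0]
    - [0,0,0,0,0,0]
    - [0,0,0,0,0,0]

```text
time: 2.12
tool_pos: [0.5336, 0.2962, 0.0879]
tcp_rot: [0.039, -3.139, 0.001]
wrist_force: [0.4, 0.9, -0.1]
width: -0.001
grip_force: 0.0
```

Emit:
play_rows:
  commands:
    - [-0.4,-0.4,0.3,0,0,0]
    - [0,0,0.4,0,0,0]
    - [0,0,0.3,0,0,0]
    - [0,0,0.2,0,0,0]

```text
time: 2.45
tool_pos: [0.5392, 0.2923, 0.0774]
tcp_rot: [-0.038, 3.14, 0.001]
wrist_force: [0.6, -0.2, -0.6]
width: -0.001
grip_force: 0.0
```

Emit:
play_rows:
  commands:
    - [0,0,0.1,0,0,0]

```text
time: 2.53
tool_pos: [0.5388, 0.2921, 0.0757]
tcp_rot: [-0.038, 3.141, 0.001]
wrist_force: [0.2, -0.9, -0.4]
width: -0.0
grip_force: 0.0
```

Emit:
play_rows:
  commands:
    - [0,0,0.1,0,0,0]

```text
time: 2.62
tool_pos: [0.5388, 0.292, 0.0746]
tcp_rot: [-0.038, 3.141, 0.0]
wrist_force: [-0.3, 0.5, -0.7]
width: 0.005
grip_force: 0.0
```

Emit:
play_rows:
  commands:
    - [0,0,0.1,0,0,0]

```text
time: 2.7
tool_pos: [0.5389, 0.292, 0.0735]
tcp_rot: [-0.038, 3.141, 0.0]
wrist_force: [-0.5, 0.5, 1.0]
width: 0.002
grip_force: 0.0
```

Emit:
play_rows:
  commands:
    - [0,0,0.1,0,0,0]

```text
time: 2.78
tool_pos: [0.5389, 0.2919, 0.0723]
tcp_rot: [-0.038, 3.141, 0.0]
wrist_force: [-0.4, -0.3, 0.1]
width: -0.002
grip_force: 0.0
```

Emit:
play_rows:
  commands:
    - [0,0,0.1,0,0,0]

```text
time: 2.87
tool_pos: [0.5389, 0.2919, 0.0712]
tcp_rot: [-0.038, 3.141, 0.0]
wrist_force: [0.6, 0.5, -0.7]
width: 0.002
grip_force: 0.0
```

Emit:
play_rows:
  commands:
    - [0,0,0.1,0,0,0]

```text
time: 2.95
tool_pos: [0.5389, 0.2919, 0.0702]
tcp_rot: [-0.038, 3.141, 0.0]
wrist_force: [-0.6, 0.4, 1.4]
width: -0.0
grip_force: 0.7
```

Emit:
play_rows:
  commands:
    - [0,0,0.07,0,0,0]

```text
time: 3.03
tool_pos: [0.5389, 0.2919, 0.0697]
tcp_rot: [0.038, -3.141, 0.0]
wrist_force: [-0.6, 0.4, 3.7]
width: 0.0
grip_force: 1.6
```

Emit:
play_rows:
  commands:
    - [0,0,0.07,0,0,0]

```text
time: 3.12
tool_pos: [0.5389, 0.2919, 0.0693]
tcp_rot: [0.038, -3.141, 0.0]
wrist_force: [-2.1, -0.4, 3.9]
width: 0.002
grip_force: 1.9
```

Emit:
play_rows:
  commands:
    - [0,0,0.07,0,0,0]

```text
time: 3.2
tool_pos: [0.5389, 0.2919, 0.0686]
tcp_rot: [-0.038, 3.141, 0.0]
wrist_force: [-1.6, -0.9, 2.0]
width: 0.002
grip_force: 1.4
```

Emit:
play_rows:
  commands:
    - [0,0,0.07,0,0,0]

```text
time: 3.28
tool_pos: [0.5389, 0.2919, 0.0676]
tcp_rot: [-0.038, 3.141, 0.0]
wrist_force: [-1.7, -0.8, 0.9]
width: 0.001
grip_force: 0.8
```

Emit:
play_rows:
  commands:
    - [0,0,0.07,0,0,0]

```text
time: 3.37
tool_pos: [0.5389, 0.2919, 0.0666]
tcp_rot: [-0.038, 3.141, 0.0]
wrist_force: [-0.4, -0.3, 0.7]
width: 0.0
grip_force: 0.2
```

Emit:
play_rows:
  commands:
    - [0,0,0.07,0,0,0]

```text
time: 3.45
tool_pos: [0.5388, 0.2919, 0.0657]
tcp_rot: [-0.038, 3.141, -0.0]
wrist_force: [-0.3, 0.7, 0.0]
width: -0.001
grip_force: 0.0
```

Emit:
play_rows:
  commands:
    - [0,0,0.07,0,0,0]

```text
time: 3.53
tool_pos: [0.5388, 0.2918, 0.065]
tcp_rot: [0.038, -3.141, 0.0]
wrist_force: [0.4, -0.1, -0.3]
width: -0.001
grip_force: 0.0
```

Emit:
play_rows:
  commands:
    - [0,0,0.07,0,0,0]

```text
time: 3.62
tool_pos: [0.5388, 0.2918, 0.0643]
tcp_rot: [0.038, -3.141, 0.0]
wrist_force: [0.9, 0.4, -0.4]
width: 0.0
grip_force: 0.0
```

Emit:
play_rows:
  commands:
    - [0,0,0.07,0,0,0]

```text
time: 3.7
tool_pos: [0.5388, 0.2919, 0.0637]
tcp_rot: [0.038, -3.141, 0.0]
wrist_force: [0.4, 0.2, 2.1]
width: 0.0
grip_force: 0.6
```

Emit:
play_rows:
  commands:
    - [0,0,0.03,0,0,0]
    - [0,0,0,0,0,0]

```text
time: 3.87
tool_pos: [0.5388, 0.2919, 0.0637]
tcp_rot: [0.038, -3.141, 0.0]
wrist_force: [-0.9, -0.4, 0.8]
width: -0.001
grip_force: 0.7
```

Emit:
play_rows:
  commands:
    - [0,0,-2.5,0,0,0]
    - [0,-3,0,0,0,0]
    - [0,-3,0,0,0,0]
    - [0,0,0.4,0,0,0]
    - [0,0,0.2,0,0,0]

```text
time: 4.28
tool_pos: [0.5403, 0.2308, 0.0825]
tcp_rot: [0.034, -3.141, -0.0]
wrist_force: [-0.9, 0.5, -1.0]
width: 0.0
grip_force: 0.0
```

Emit:
play_rows:
  commands:
    - [0,0,0.1,0,0,0]
    - [0,0,0.1,0,0,0]

```text
time: 4.45
tool_pos: [0.5401, 0.2322, 0.0805]
tcp_rot: [0.039, -3.141, 0.001]
wrist_force: [-0.5, -1.9, 5.3]
width: 0.003
grip_force: 2.5
```

Emit:
play_rows:
  commands:
    - [0,0,0.08,0,0,0]

```text
time: 4.53
tool_pos: [0.5402, 0.2323, 0.0802]
tcp_rot: [0.04, -3.141, 0.001]
wrist_force: [-3.2, -4.0, 8.0]
width: -0.002
grip_force: 3.8
```

Emit:
play_rows:
  commands:
    - [0,0,0.08,0,0,0]

```text
time: 4.62
tool_pos: [0.5402, 0.2323, 0.0799]
tcp_rot: [0.04, -3.141, 0.002]
wrist_force: [-3.5, -3.4, 10.0]
width: 0.002
grip_force: 5.1
```

Emit:
play_rows:
  commands:
    - [0,0,0.08,0,0,0]

```text
time: 4.7
tool_pos: [0.5402, 0.2323, 0.0794]
tcp_rot: [0.04, -3.141, 0.002]
wrist_force: [-4.0, -3.7, 9.3]
width: 0.001
grip_force: 4.3
```

Emit:
play_rows:
  commands:
    - [0,0,0.08,0,0,0]

```text
time: 4.78
tool_pos: [0.5402, 0.2323, 0.0784]
tcp_rot: [0.04, -3.141, 0.002]
wrist_force: [-1.9, -3.5, 5.0]
width: -0.001
grip_force: 2.8
```

Emit:
play_rows:
  commands:
    - [0,0,0.08,0,0,0]

```text
time: 4.87
tool_pos: [0.5403, 0.2325, 0.0773]
tcp_rot: [-0.04, 3.141, -0.001]
wrist_force: [-1.4, -1.2, 2.1]
width: 0.002
grip_force: 1.0
```

Emit:
play_rows:
  commands:
    - [0,0,0.08,0,0,0]

```text
time: 4.95
tool_pos: [0.5405, 0.2328, 0.076]
tcp_rot: [-0.039, 3.141, 0.001]
wrist_force: [0.4, 0.0, -0.3]
width: -0.004
grip_force: 0.0
```

Emit:
play_rows:
  commands:
    - [0,0,0.1,0,0,0]

```text
time: 5.03
tool_pos: [0.5404, 0.2328, 0.0747]
tcp_rot: [-0.039, 3.141, 0.001]
wrist_force: [0.3, 0.2, 0.3]
width: 0.004
grip_force: 0.0
```

Emit:
play_rows:
  commands:
    - [0,0,0.08,0,0,0]
    - [0,0,0,0,0,0]

```text
time: 5.2
tool_pos: [0.5404, 0.2327, 0.0742]
tcp_rot: [-0.038, 3.141, 0.001]
wrist_force: [-1.2, 0.6, 3.3]
width: -0.004
grip_force: 1.3
```

Emit:
play_rows:
  commands:
    - [0,0,-2.0,0,0,0]
    - [0,-3,0,0,0,0]
    - [0,-3,0,0,0,0]
    - [0,0,0.4,0,0,0]
    - [0,0,0.4,0,0,0]

```text
time: 5.62
tool_pos: [0.5419, 0.1709, 0.0859]
tcp_rot: [-0.034, 3.141, 0.0]
wrist_force: [0.4, 0.8, -0.4]
width: 0.003
grip_force: 0.0
```

Emit:
play_rows:
  commands:
    - [0,0,0.15,0,0,0]
    - [0,0,0.15,0,0,0]
    - [0,0,0,0,0,0]

```text
time: 5.87
tool_pos: [0.5413, 0.1726, 0.0823]
tcp_rot: [0.039, -3.14, 0.0]
wrist_force: [0.1, -1.3, 0.4]
width: -0.003
grip_force: 0.0
```

Emit:
play_rows:
  commands:
    - [0,0,0.1,0,0,0]

```text
time: 5.95
tool_pos: [0.5418, 0.1727, 0.0819]
tcp_rot: [0.04, -3.141, -0.0]
wrist_force: [0.2, -1.0, -0.2]
width: 0.0
grip_force: 0.0
```

Emit:
play_rows:
  commands:
    - [0,0,0.1,0,0,0]

```text
time: 6.03
tool_pos: [0.5419, 0.1726, 0.0811]
tcp_rot: [-0.04, 3.141, 0.0]
wrist_force: [-0.8, -0.6, 0.2]
width: 0.001
grip_force: 0.0
```

Emit:
play_rows:
  commands:
    - [0,0,0.1,0,0,0]

```text
time: 6.12
tool_pos: [0.5419, 0.1724, 0.0801]
tcp_rot: [-0.039, 3.141, 0.0]
wrist_force: [0.3, -0.3, -1.1]
width: 0.001
grip_force: 0.0
```

Emit:
play_rows:
  commands:
    - [0,0,0.1,0,0,0]

```text
time: 6.2
tool_pos: [0.5418, 0.1722, 0.0791]
tcp_rot: [-0.039, 3.141, 0.0]
wrist_force: [-0.6, 0.3, 0.3]
width: -0.003
grip_force: 0.0
```

Emit:
play_rows:
  commands:
    - [0,0,0.1,0,0,0]

```text
time: 6.28
tool_pos: [0.5419, 0.1722, 0.0782]
tcp_rot: [-0.038, 3.141, 0.0]
wrist_force: [-1.3, 1.1, 1.5]
width: 0.006
grip_force: 1.4
```

Key 2 is stiff and locked. The tool is just touching key 3.

Emit:
play_rows:
  commands:
    - [0,0,0.08,0,0,0]

```text
time: 6.37
tool_pos: [0.5419, 0.1722, 0.0777]
tcp_rot: [-0.038, 3.141, 0.001]
wrist_force: [-1.6, 0.6, 3.7]
width: -0.001
grip_force: 1.9
```

Emit:
play_rows:
  commands:
    - [0,0,0.08,0,0,0]

```text
time: 6.45
tool_pos: [0.5418, 0.1722, 0.0769]
tcp_rot: [-0.038, 3.141, 0.001]
wrist_force: [-1.0, 0.4, 2.7]
width: 0.001
grip_force: 1.4
```

Emit:
play_rows:
  commands:
    - [0,0,0.08,0,0,0]

```text
time: 6.53
tool_pos: [0.5419, 0.1722, 0.0759]
tcp_rot: [-0.038, 3.141, 0.001]
wrist_force: [-1.4, 1.4, 2.0]
width: -0.003
grip_force: 0.7
```

Emit:
play_rows:
  commands:
    - [0,0,0.08,0,0,0]

```text
time: 6.62
tool_pos: [0.5419, 0.172, 0.0748]
tcp_rot: [-0.038, 3.141, 0.0]
wrist_force: [0.9, -1.1, 0.8]
width: -0.004
grip_force: 0.1
```

Emit:
play_rows:
  commands:
    - [0,0,0.08,0,0,0]

```text
time: 6.7
tool_pos: [0.5418, 0.1717, 0.0738]
tcp_rot: [-0.038, 3.141, -0.0]
wrist_force: [-0.2, 0.3, 0.0]
width: 0.004
grip_force: 0.0
```

Emit:
play_rows:
  commands:
    - [0,0,0.08,0,0,0]

```text
time: 6.78
tool_pos: [0.5417, 0.1717, 0.0729]
tcp_rot: [0.038, -3.141, 0.001]
wrist_force: [0.6, 0.2, 0.8]
width: -0.004
grip_force: 0.0
```

Emit:
play_rows:
  commands:
    - [0,0,0.1,0,0,0]
    - [0,0,0.03,0,0,0]

```text
time: 6.95
tool_pos: [0.5417, 0.1717, 0.0718]
tcp_rot: [0.038, -3.141, 0.0]
wrist_force: [-1.0, -0.9, 2.6]
width: 0.001
grip_force: 1.1
```

Emit:
play_rows:
  commands:
    - [0,0,-2.0,0,0,0]
    - [0,-3,0,0,0,0]
    - [0,-3,0,0,0,0]
    - [0,0,0.5,0,0,0]
    - [0,0,0.5,0,0,0]

```text
time: 7.37
tool_pos: [0.5436, 0.1109, 0.0821]
tcp_rot: [-0.034, 3.14, 0.0]
wrist_force: [-0.7, 0.0, 0.3]
width: -0.003
grip_force: 0.0
```

Emit:
play_rows:
  commands:
    - [0,0,0.2,0,0,0]
    - [0,0,0.15,0,0,0]
    - [0,0,0,0,0,0]

```text
time: 7.62
tool_pos: [0.5426, 0.1126, 0.0776]
tcp_rot: [0.039, -3.14, 0.0]
wrist_force: [0.8, -0.4, -0.2]
width: -0.001
grip_force: 0.0
```

Emit:
play_rows:
  commands:
    - [0,0,0.1,0,0,0]

```text
time: 7.7
tool_pos: [0.5432, 0.1127, 0.0773]
tcp_rot: [0.04, -3.141, -0.0]
wrist_force: [0.1, 0.8, -0.4]
width: 0.001
grip_force: 0.0
```

Emit:
play_rows:
  commands:
    - [0,0,0.1,0,0,0]

```text
time: 7.78
tool_pos: [0.5433, 0.1126, 0.0765]
tcp_rot: [-0.04, 3.141, 0.0]
wrist_force: [0.1, -0.4, 0.3]
width: 0.0
grip_force: 0.0
```

Emit:
play_rows:
  commands:
    - [0,0,0.1,0,0,0]

```text
time: 7.87
tool_pos: [0.5433, 0.1125, 0.0755]
tcp_rot: [-0.039, 3.141, 0.0]
wrist_force: [0.1, -0.8, -0.3]
width: 0.002
grip_force: 0.0
```

Emit:
play_rows:
  commands:
    - [0,0,0.1,0,0,0]

```text
time: 7.95
tool_pos: [0.5433, 0.1122, 0.0745]
tcp_rot: [-0.039, 3.141, 0.0]
wrist_force: [-0.5, -0.2, -0.1]
width: -0.001
grip_force: 0.0
```

Emit:
play_rows:
  commands:
    - [0,0,0.1,0,0,0]

```text
time: 8.03
tool_pos: [0.5433, 0.1121, 0.0735]
tcp_rot: [-0.038, 3.141, 0.0]
wrist_force: [0.2, -0.1, -0.3]
width: 0.003
grip_force: 0.0
```

Emit:
play_rows:
  commands:
    - [0,0,0.08,0,0,0]

```text
time: 8.12
tool_pos: [0.5432, 0.112, 0.0726]
tcp_rot: [0.038, -3.141, 0.0]
wrist_force: [-0.4, 0.4, -0.6]
width: -0.001
grip_force: 0.0
```

Emit:
play_rows:
  commands:
    - [0,0,0.08,0,0,0]

```text
time: 8.2
tool_pos: [0.5432, 0.112, 0.0718]
tcp_rot: [-0.038, 3.141, 0.0]
wrist_force: [0.5, -0.1, -0.5]
width: -0.001
grip_force: 0.0
```

Emit:
play_rows:
  commands:
    - [0,0,0.08,0,0,0]

```text
time: 8.28
tool_pos: [0.5432, 0.1119, 0.0711]
tcp_rot: [-0.038, 3.141, 0.0]
wrist_force: [-0.7, 0.3, 3.0]
width: -0.001
grip_force: 1.7
```

Emit:
play_rows:
  commands:
    - [0,0,0.08,0,0,0]

```text
time: 8.37
tool_pos: [0.5433, 0.112, 0.0707]
tcp_rot: [0.038, -3.141, -0.0]
wrist_force: [-2.6, -0.4, 6.0]
width: 0.0
grip_force: 3.3
```

Emit:
play_rows:
  commands:
    - [0,0,0.08,0,0,0]

```text
time: 8.45
tool_pos: [0.5433, 0.112, 0.0704]
tcp_rot: [0.038, -3.141, -0.0]
wrist_force: [-3.7, 1.4, 10.3]
width: -0.003
grip_force: 4.8
```

Emit:
play_rows:
  commands:
    - [0,0,0.08,0,0,0]

```text
time: 8.53
tool_pos: [0.5433, 0.112, 0.0699]
tcp_rot: [0.038, -3.141, -0.0]
wrist_force: [-3.6, 0.1, 9.5]
width: 0.001
grip_force: 4.5
```

Emit:
play_rows:
  commands:
    - [0,0,0.08,0,0,0]

```text
time: 8.62
tool_pos: [0.5433, 0.112, 0.0691]
tcp_rot: [0.038, -3.141, -0.0]
wrist_force: [-3.5, -0.5, 5.8]
width: -0.005
grip_force: 3.1
```

Emit:
play_rows:
  commands:
    - [0,0,0.08,0,0,0]

```text
time: 8.7
tool_pos: [0.5433, 0.112, 0.0679]
tcp_rot: [-0.038, 3.141, 0.0]
wrist_force: [-1.0, -0.4, 2.9]
width: -0.004
grip_force: 1.3
```

Emit:
play_rows:
  commands:
    - [0,0,0.08,0,0,0]

```text
time: 8.78
tool_pos: [0.5433, 0.1119, 0.0666]
tcp_rot: [-0.038, 3.141, 0.0]
wrist_force: [-0.5, 0.0, -0.4]
width: 0.002
grip_force: 0.0
```

Emit:
play_rows:
  commands:
    - [0,0,0.1,0,0,0]

```text
time: 8.87
tool_pos: [0.5433, 0.1119, 0.0652]
tcp_rot: [-0.038, 3.141, 0.0]
wrist_force: [0.4, -0.5, -0.3]
width: -0.004
grip_force: 0.0
```

Emit:
play_rows:
  commands:
    - [0,0,0.1,0,0,0]
    - [0,0,0,0,0,0]

```text
time: 9.03
tool_pos: [0.5434, 0.1119, 0.0645]
tcp_rot: [-0.038, 3.141, -0.0]
wrist_force: [-1.0, -0.4, 5.0]
width: 0.001
grip_force: 2.0
```

Emit:
play_rows:
  commands:
    - [0,0,-3.0,0,0,0]
    - [2.95,0,0,0,0,0]
    - [2.95,0,0,0,0,0]
    - [2.95,0,0,0,0,0]
    - [0,0,0,0,0,0]

```text
time: 9.45
tool_pos: [0.448, 0.1091, 0.0921]
tcp_rot: [0.039, -3.134, 0.002]
wrist_force: [-0.6, 0.2, -0.4]
width: -0.001
grip_force: 0.0
```

Emit:
play_rows:
  commands:
    - [0,0,0,0,0,0]
    - [0,0,1.5,0,0,0]
    - [0,0,1.5,0,0,0]
    - [0,0,0,0,0,0]

```text
time: 9.78
tool_pos: [0.4539, 0.1095, 0.0622]
tcp_rot: [0.038, -3.138, 0.001]
wrist_force: [-1.2, -0.6, 0.4]
width: -0.001
grip_force: 0.0
```

Run:
```python
from h import *
ci=optics.camera_info("wrist");im=optics.read_camera("wrist")[:,:,::-1]
s=sensors.read_state();print(s["tool_pos"],s["wrist_force"],fproj(ci,s["tool_pos"]))
cv2.imwrite("pics/w3.png",im[100:400])
```

```text
[0.4543546  0.10960348 0.06309733] [-0.51184463 -0.02266794  0.87720188] [[318.9542908 256.3833687]]
```

View pics/w3.png

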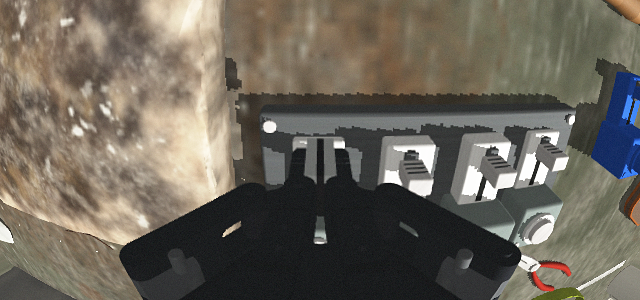

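The finger tips (319,256) are centred in y on unit 4's track, with the tab just ahead of them. Next is down, then forward while feeling the force.

Emit:
play_rows:
  commands:
    - [0,0,0.9,0,0,0]
    - [0,0,0.8,0,0,0]
    - [0,0,0.8,0,0,0]
    - [0,0,0,0,0,0]

```text
time: 10.17
tool_pos: [0.4536, 0.1096, 0.0376]
tcp_rot: [0.038, -3.139, 0.001]
wrist_force: [-1.0, 0.2, 0.3]
width: 0.001
grip_force: 0.0
```

Emit:
play_rows:
  commands:
    - [-0.2,0,0,0,0,0]
    - [-0.2,0,0,0,0,0]
    - [-0.2,0,0,0,0,0]

```text
time: 10.42
tool_pos: [0.4614, 0.1101, 0.0397]
tcp_rot: [-0.038, 3.14, 0.0]
wrist_force: [-1.0, 0.4, 0.4]
width: 0.001
grip_force: 0.0
```

Emit:
play_rows:
  commands:
    - [-0.2,0,0,0,0,0]
    - [-0.2,0,0,0,0,0]
    - [-0.2,0,0,0,0,0]

```text
time: 10.67
tool_pos: [0.4668, 0.1101, 0.0395]
tcp_rot: [0.038, -3.141, -0.0]
wrist_force: [-1.5, -0.1, 2.1]
width: -0.0
grip_force: 0.8
```

Emit:
play_rows:
  commands:
    - [-0.2,0,0,0,0,0]
    - [-0.2,0,0,0,0,0]
    - [-0.2,0,0,0,0,0]

```text
time: 10.92
tool_pos: [0.4729, 0.1102, 0.0393]
tcp_rot: [0.038, -3.141, 0.0]
wrist_force: [-2.1, 0.7, 1.5]
width: -0.001
grip_force: 0.8
```

Emit:
play_rows:
  commands:
    - [-0.2,0,0,0,0,0]
    - [-0.2,0,0,0,0,0]
    - [-0.2,0,0,0,0,0]
    - [-0.2,0,0,0,0,0]

```text
time: 11.25
tool_pos: [0.4809, 0.1104, 0.0393]
tcp_rot: [0.038, -3.141, 0.0]
wrist_force: [-1.1, 0.9, 1.1]
width: 0.001
grip_force: 0.8
```

Emit:
play_rows:
  commands:
    - [-0.1,0,0,0,0,0]
    - [-0.1,0,0,0,0,0]

```text
time: 11.42
tool_pos: [0.4828, 0.1105, 0.0392]
tcp_rot: [0.038, -3.141, 0.0]
wrist_force: [-2.5, -0.5, 0.8]
width: 0.003
grip_force: 0.8
```

Emit:
play_rows:
  commands:
    - [-0.1,0,0,0,0,0]
    - [-0.1,0,0,0,0,0]

```text
time: 11.58
tool_pos: [0.4847, 0.1105, 0.0392]
tcp_rot: [0.038, -3.141, 0.0]
wrist_force: [-2.4, -0.4, 0.8]
width: -0.002
grip_force: 0.8
```

Emit:
play_rows:
  commands:
    - [-0.1,0,0,0,0,0]

```text
time: 11.67
tool_pos: [0.4857, 0.1105, 0.0392]
tcp_rot: [0.038, -3.141, 0.0]
wrist_force: [-1.6, -0.9, 1.2]
width: -0.0
grip_force: 0.8
```

Emit:
play_rows:
  commands:
    - [-0.1,0,0,0,0,0]

```text
time: 11.75
tool_pos: [0.4867, 0.1106, 0.0392]
tcp_rot: [0.038, -3.141, 0.0]
wrist_force: [-1.5, -0.7, -0.4]
width: 0.003
grip_force: 0.8
```

Emit:
play_rows:
  commands:
    - [-0.1,0,0,0,0,0]

```text
time: 11.83
tool_pos: [0.4877, 0.1106, 0.0392]
tcp_rot: [0.038, -3.141, 0.0]
wrist_force: [-2.4, -0.1, 0.5]
width: 0.003
grip_force: 1.2
```

Emit:
play_rows:
  commands:
    - [-0.1,0,0,0,0,0]

```text
time: 11.92
tool_pos: [0.4883, 0.1106, 0.0392]
tcp_rot: [0.038, -3.14, 0.0]
wrist_force: [-4.8, -0.3, 3.6]
width: -0.001
grip_force: 2.0
```

Emit:
play_rows:
  commands:
    - [-0.1,0,0,0,0,0]

```text
time: 12.0
tool_pos: [0.4889, 0.1106, 0.0392]
tcp_rot: [0.038, -3.139, 0.0]
wrist_force: [-5.5, -0.3, 4.8]
width: -0.003
grip_force: 2.7
```

Emit:
play_rows:
  commands:
    - [-0.1,0,0,0,0,0]

```text
time: 12.08
tool_pos: [0.4895, 0.1106, 0.0391]
tcp_rot: [0.038, -3.139, 0.0]
wrist_force: [-6.0, -0.2, 5.4]
width: -0.003
grip_force: 3.4
```

Emit:
play_rows:
  commands:
    - [1.0,0,0,0,0,0]
    - [2.5,0,0,0,0,0]
    - [0,0,-3,0,0,0]
    - [0,0,-3,0,0,0]
    - [0,3,0,0,0,0]

```text
time: 12.5
tool_pos: [0.459, 0.1382, 0.1044]
tcp_rot: [-0.033, 3.131, 0.0]
wrist_force: [2.2, 0.1, 1.3]
width: 0.002
grip_force: 0.0
```

Emit:
play_rows:
  commands:
    - [0,3,0,0,0,0]
    - [0,3,0,0,0,0]
    - [0,3,0,0,0,0]
    - [0,0,0,0,0,0]
    - [0,0,0,0,0,0]

```text
time: 12.92
tool_pos: [0.4531, 0.2312, 0.0996]
tcp_rot: [-0.043, 3.139, 0.001]
wrist_force: [0.2, -0.4, 0.2]
width: -0.001
grip_force: 0.0
```

Emit:
play_rows:
  commands:
    - [0,0,1.5,0,0,0]
    - [0,0,1.5,0,0,0]
    - [0,0,0,0,0,0]
    - [0,0,0,0,0,0]

```text
time: 13.25
tool_pos: [0.4519, 0.2285, 0.0684]
tcp_rot: [0.037, -3.139, 0.002]
wrist_force: [-0.5, -0.0, -0.3]
width: -0.002
grip_force: 0.0
```

Emit:
play_rows:
  commands:
    - [0,0.1,0.7,0,0,0]
    - [0,0,0.7,0,0,0]
    - [0,0,0.6,0,0,0]
    - [0,0,0,0,0,0]

```text
time: 13.58
tool_pos: [0.4519, 0.2302, 0.048]
tcp_rot: [0.038, -3.139, 0.001]
wrist_force: [-0.6, -0.2, -0.8]
width: 0.001
grip_force: 0.0
```

Emit:
play_rows:
  commands:
    - [-0.2,0,0,0,0,0]
    - [-0.2,0,0,0,0,0]
    - [-0.2,0,0,0,0,0]

```text
time: 13.83
tool_pos: [0.4594, 0.2311, 0.0496]
tcp_rot: [-0.038, 3.141, 0.0]
wrist_force: [-0.4, 0.2, -0.0]
width: -0.002
grip_force: 0.0
```

Emit:
play_rows:
  commands:
    - [-0.2,0,0,0,0,0]
    - [-0.2,0,0,0,0,0]
    - [-0.2,0,0,0,0,0]

```text
time: 14.08
tool_pos: [0.4649, 0.2312, 0.0494]
tcp_rot: [0.038, -3.141, -0.0]
wrist_force: [-0.7, 0.2, 1.6]
width: 0.001
grip_force: 0.8
```

Emit:
play_rows:
  commands:
    - [-0.2,0,0,0,0,0]
    - [-0.2,0,0,0,0,0]
    - [-0.2,0,0,0,0,0]

```text
time: 14.33
tool_pos: [0.4709, 0.2313, 0.0493]
tcp_rot: [0.038, -3.141, -0.0]
wrist_force: [-0.9, 0.3, 1.0]
width: -0.004
grip_force: 0.8
```

Emit:
play_rows:
  commands:
    - [-0.2,0,0,0,0,0]
    - [-0.2,0,0,0,0,0]
    - [-0.2,0,0,0,0,0]

```text
time: 14.58
tool_pos: [0.477, 0.2314, 0.0493]
tcp_rot: [-0.038, 3.141, -0.0]
wrist_force: [-1.0, 0.1, 1.0]
width: 0.002
grip_force: 0.8
```

Emit:
play_rows:
  commands:
    - [-0.2,0,0,0,0,0]
    - [-0.2,0,0,0,0,0]
    - [-0.2,0,0,0,0,0]

```text
time: 14.83
tool_pos: [0.483, 0.2315, 0.0493]
tcp_rot: [0.038, -3.141, 0.0]
wrist_force: [-1.4, 0.6, 1.0]
width: -0.005
grip_force: 0.8
```

Emit:
play_rows:
  commands:
    - [-0.1,0,0,0,0,0]
    - [-0.1,0,0,0,0,0]

```text
time: 15.0
tool_pos: [0.4849, 0.2316, 0.0492]
tcp_rot: [0.038, -3.141, 0.0]
wrist_force: [-2.9, -0.3, 2.0]
width: -0.002
grip_force: 1.1
```

Emit:
play_rows:
  commands:
    - [-0.1,0,0,0,0,0]

```text
time: 15.08
tool_pos: [0.4855, 0.2315, 0.0492]
tcp_rot: [0.038, -3.14, 0.0]
wrist_force: [-4.5, 0.3, 2.8]
width: 0.001
grip_force: 1.8
```

Emit:
play_rows:
  commands:
    - [-0.1,0,0,0,0,0]

```text
time: 15.17
tool_pos: [0.4861, 0.2316, 0.0492]
tcp_rot: [0.038, -3.14, 0.0]
wrist_force: [-4.6, 0.2, 3.9]
width: 0.003
grip_force: 2.5
```

Emit:
play_rows:
  commands:
    - [-0.1,0,0,0,0,0]

```text
time: 15.25
tool_pos: [0.4868, 0.2316, 0.0492]
tcp_rot: [0.038, -3.139, 0.0]
wrist_force: [-6.4, 0.4, 5.3]
width: -0.0
grip_force: 3.3
```

Emit:
play_rows:
  commands:
    - [-0.1,0,0,0,0,0]

```text
time: 15.33
tool_pos: [0.4873, 0.2316, 0.0492]
tcp_rot: [0.038, -3.138, 0.001]
wrist_force: [-8.4, 0.6, 6.4]
width: -0.001
grip_force: 4.0
```

Both tabs are home. I'll back off, lift clear and take one last look.

Emit:
play_rows:
  commands:
    - [1.0,0,0,0,0,0]
    - [2.0,0,0,0,0,0]
    - [0,0,-3,0,0,0]
    - [0,0,-3.5,0,0,0]
    - [0,0,-3.5,0,0,0]

```text
time: 15.75
tool_pos: [0.4576, 0.2304, 0.1492]
tcp_rot: [0.039, -3.14, 0.002]
wrist_force: [1.0, 0.8, 0.3]
width: -0.002
grip_force: 0.0
```

Emit:
play_rows:
  commands:
    - [3,2,-3,0,0,0]
    - [0,3,-3,0,0,0]
    - [0,3,0,0,0,0]
    - [0,0,0,0,0,0]
    - [0,0,0,0,0,0]

```text
time: 16.17
tool_pos: [0.4305, 0.3087, 0.206]
tcp_rot: [-0.042, 3.139, 0.001]
wrist_force: [-0.5, 0.3, 0.1]
width: 0.002
grip_force: 0.0
```

Run:
```python
from h import *
a=optics.read_camera("wrist")[170:300,120:380,::-1]; b=optics.read_camera("scene")[190:280,278:378,::-1]
s=sensors.read_state();print(s["tool_pos"],s["wrist_force"],s["time"])
f=lambda i:cv2.resize(i,None,fx=290/i.shape[0],fy=290/i.shape[0],interpolation=cv2.INTER_CUBIC)
A,B=f(a),f(b);B=cv2.copyMakeBorder(B,0,0,0,max(0,A.shape[1]-B.shape[1]),0)
cv2.imwrite("pics/end.png",np.vstack([A,B]))
```

```text
[0.42983432 0.30678523 0.20446969] [ 0.0991959  -1.23787483 -0.39108199] 16.2667
```

View pics/end.png

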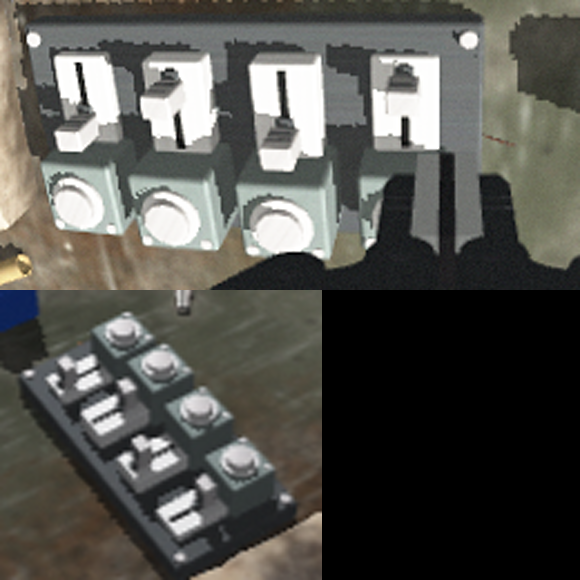

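All four keys are down. The tabs of units 2 and 4, at (280,150) and (75,130) in the wrist crop, are home, and the tabs of units 1 and 3 are where they started. The arm is clear of everything.

```bash
python3 -c "
from workcell import order
print(order.finish_job())"
```

```text
the job is handed in; nothing more can be done
None
```

I handed the job in at about 16 s: all four keys are locked down, the tabs of the stiff keys (places 2 and 4) are fully home, the tabs of the light keys (places 1 and 3) are where they were, and no reading went above about 11 N.

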